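# Roll two wooden bars onto the layout line

### The arm

A 6-joint arm with a two-finger parallel gripper is mounted at the origin on the work surface. World frame = base frame: x ahead of the robot, y to its left, z up, the work surface at z = 0. Lengths are in m, angles in rad, forces in N, time in s.
With the tool pointing down it reaches from about 0.25 to 0.775 m from the base axis. Payload 4 kg.
Tool frame: the origin (TCP) lies at the very end of the fingers, on their centre line; the grasp point (between the pads) lies 19 mm behind it (env.hold_point_z is the distance from the TCP to the grasp point, in m); z points along the fingers, y is the direction in which the jaws open and shut (so a half turn about z gives the same grasp; the last joint's range is limited). The gripper opens to 94 mm and grips with 3 to 60 N. Pads are 16 mm wide; open, the fingers measure 119 mm over their backs; the gripper's body (75 mm by 177 mm) begins 78 mm behind the grasp point.
Start: joints at [1.055, 0.087, 1.371, -0, 1.684, -0.103], TCP at [0.221, 0.504, 0.206] pointing down, gripper open.
Joint ranges: [-3.1, 3.1], [-0.76, 2.03], [0.27, 2.55], [-1.08, 4.22], [0.17, 2.65], [-2.57, 2.57]. Speed limits (rad/s): [2.79, 2.79, 3.14, 3.14, 3.14, 3.14].

### API

Orientations are given as a unit quaternion [x, y, z, w].
In Python, from cell import observe, vision, finish_job, env gives the robot as it stands.
- The arm moves only by the shell command python3 -m pendant 'ROWS' [FORCE]. ROWS is a JSON object of lists of equal length, an entry for each row: "offset": the shift along the tool's x, y, z in mm, a list of three; "angular": the turn, a rotation vector about the tool's x, y, z in rad, a list of three; "hand": the opening in per cent of the stroke, from 0 (shut) to 100 (fully open). A call has 1 to 10 rows; each row shifts and turns the commanded pose from where the row before left it, along the tool's axes as they then stand; what a row does not reach is not made up. A row lasts 1/8 s, in which the tool goes at most 62.5 mm and 10.7 degrees, less where a joint would pass 70% of its speed; a pose out of reach is approached as far as the arm can. A call is refused whole if a number of a shift passes 62.5 or a number of a turn 0.188, either way. A call with a gripper value outside its range is refused whole. The fingers move at their own pace and stop on an object; FORCE is the grip in N (left out, the last holds). Time passes only in rows, so rows that do not move let the fingers close. It gives the time, the measured TCP pose, the force and the opening at its end, in the units of the state.
- observe(): the state, without advancing time (a new reading comes with each control period).
- vision.capture(name): name is "side" or "top"; returns the picture (400x640x3 uint8, red, green, blue); there is no depth.
- vision.camera_model(name): a dict with "K" (3x3 intrinsics, pixels), "D" ([k1, k2, p1, p2, k3] as OpenCV has them; the pictures are not rectified), "T" (4x4, takes a point from camera to world coordinates). Camera axes: x right, y down, z forward; pixel columns grow to the right and rows downward; lengths in m; the calibration is good to about 2 mm. A picture is of the moment at which its call begins. camera_model takes no time and is no camera call.
- finish_job(): hands the job in, once; it reports no verdict.
The state is a dict: "clock": time; "joints": joint angles; "qd": joint speeds; "joint_torque": joint torques, N m; "eef_pos": TCP position; "eef_rot": TCP orientation; "ft_force": force on the tool from outside, world axes, zero at the start; "moment": the same for the moment, N m; "finger_gap": finger opening in m.
Only numpy, scipy, OpenCV 4.12 (cv2) and the standard library are available. Lean on these libraries where they do the work, as an engineer would, in place of code of your own. Each camera call takes 0.05 s, during which the arm holds its last target. There are 200 camera calls.

### The job

Two round wooden bars for a dried-flower wall hanging lie on the layout board, one in its left half and one in its right half. With the fingertips push each bar sideways so that it rolls over the board onto the black ruled line and comes to rest centred over the line and lying along it, still one in each half of the board. Do not pick up or lift the bars, and leave the other things where they are.

Things in the scene. Friction and masses are not known exactly. Their poses are not given: they have to be found in the camera images.
- board: Fixed plywood layout board with white paper on top, 300 (its x) x 360 (its y) x 12 mm thick, flat on the table. Origin at the centre of its underside; its top is 12 mm up. A black line 4 mm wide and 330 mm long is ruled along its y axis through its centre (x = 0 of the board).
- thick_bar: Loose round wooden bar, 34 mm diameter, 110 mm long, about 65 g, lying on the board parallel to the line within 0.06 rad, 65 to 100 mm to one side of it (board -x or +x), in one half (board y about +90 or -90 mm). Origin at its middle, on its axis, 29 mm above the table; its y axis is its long axis; x and z turn as it rolls.
- thin_bar: Loose bar like the thick one but 26 mm diameter, about 38 g, in the other half, also 65 to 100 mm to one side of the line. Origin at its middle, on its axis, 25 mm above the table; y is its long axis. Both bars, pushed near the middle, roll straight across their own axis, keep their heading, and stop within a few mm after a slow push.
- tape_roll: Bystander: roll of white tape lying flat on the board, 50 mm outer diameter, 18 mm high, across the line from one of the bars, 70 to 95 mm from the line. Origin at the centre of its underside.
- pick_tin: Bystander: round cardboard tub of wooden picks standing on the board, 40 mm diameter, 60 mm high, across the line from the other bar, 70 to 95 mm from the line. Origin at the centre of its underside.
- jar: Bystander: glass jar with knobbed lid, 78 mm diameter, 90 mm high, on the table left of the board. Origin at the centre of its underside.
- tumbler: Bystander: drinking glass, 68 mm diameter, 115 mm high, on the table right of the board. Origin at the centre of its underside.
- scissors: Bystander: open scissors with blue plastic handles, about 185 x 105 mm, 10 mm high, flat on the table right of the board. Origin between blades and handles.
- pliers: Bystander: small pliers, 145 x 70 mm, 12 mm high, flat on the table left of the board. Origin at the pivot.
Mind the look-alikes: they are no part of the job. What is shaped like the thick_bar but purple is not meant.

How it is judged:
By the outcome, as a careful person would: the job done as asked, in the order asked, and still so for the second after the job is handed in, with the robot touching nothing.
It also fails if it takes over 54 s, if anything falls off the work surface, if the arm or the gripper's body presses on something with over 40 N, if the wrist force passes 120 N, or if a joint passes its speed limit or range.

## Working session

There is one attempt and no reset: what is moved stays moved. The work goes in short steps, Python scripts to look and compute and a shell command to move; the robot and the scene stay as the last step left them, time stands still between calls to the robot, and variables do not carry over. Pictures are saved under pics/ and viewed, about 8 in all and at most 12, crops included, and the job is handed in when it is done.

```bash
mkdir -p pics
python3 - <<'E'
from cell import observe, vision, env
import cv2
for n in("top","side"):
    im=vision.capture(n); cv2.imwrite(f"pics/{n}0.png",im[:,:,::-1])
    m=vision.camera_model(n); print(n,m)
s=observe(); print(s["clock"],s["eef_pos"],s["eef_rot"],s["finger_gap"])
E
```

```text
top {'K': array([[488.28807794,   0.        , 327.56287149],
       [  0.        , 488.28807794, 191.66425034],
       [  0.        ,   0.        ,   1.        ]]), 'D': array([0.00783666, 0.        , 0.        , 0.        , 0.        ]), 'T': array([[-0.00634005, -0.98758239,  0.15697398,  0.25543477],
       [-0.99983459,  0.00893656,  0.01584079, -0.00932065],
       [-0.01704689, -0.15684758, -0.98747569,  1.35220602],
       [ 0.        ,  0.        ,  0.        ,  1.        ]])}
side {'K': array([[444.55257299,   0.        , 321.49372114],
       [  0.        , 444.55257299, 196.25246192],
       [  0.        ,   0.        ,   1.        ]]), 'D': array([-0.10816266,  0.        ,  0.        ,  0.        ,  0.        ]), 'T': array([[-0.94280779, -0.18638198,  0.27636068,  0.16721505],
       [-0.33333468,  0.53016103, -0.77962637,  0.90226844],
       [-0.00120736, -0.82715841, -0.56196753,  0.72745146],
       [ 0.        ,  0.        ,  0.        ,  1.        ]])}
0.1 [0.22041768 0.50337229 0.20444314] [ 2.04952470e-01  9.78771435e-01 -9.35710509e-04 -2.96284349e-04] 0.09367154726730723
```

View pics/top0.png

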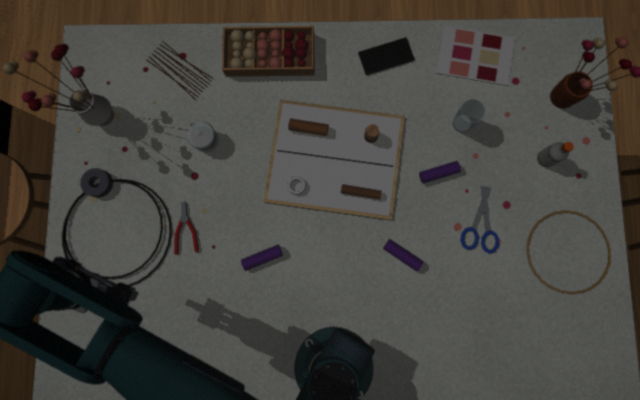

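View pics/side0.png

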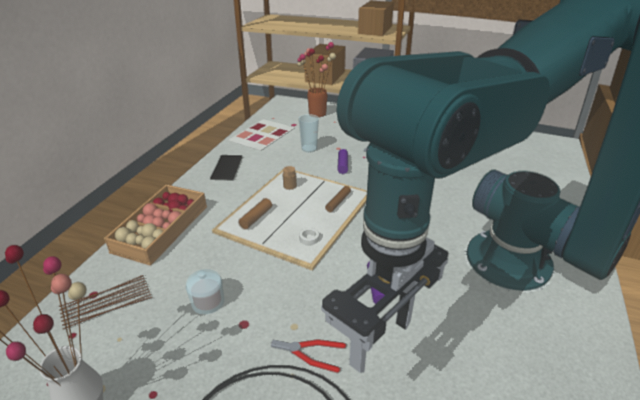

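The top view shows the board at about (335,160). One brown bar is at (308,127), upper left, and the other at (361,191), lower right. The tape is at (298,186) and the pick tin at (372,132). The bar-like candidates are those two brown ones on the board plus purple ones at (440,172), (262,258) and (403,254). The brown ones fit: they are wooden and lie on the board. Next I'll measure them and confirm in a crop.

```bash
cat > h.py <<'E'
from cell import observe, vision
import cv2, numpy as np
def ray(n,uv,z):
    m=vision.camera_model(n)
    p=cv2.undistortPoints(np.array(uv,float).reshape(-1,1,2),m["K"],m["D"])[:,0]
    d=np.c_[p,np.ones(len(p))]@m["T"][:3,:3].T; o=m["T"][:3,3]
    return (o+d*((z-o[2])/d[:,2])[:,None])[:,:2]
def proj(n,P):
    m=vision.camera_model(n); W=np.linalg.inv(m["T"])
    return cv2.projectPoints(np.array(P,float).reshape(-1,1,3),cv2.Rodrigues(W[:3,:3])[0],W[:3,3],m["K"],m["D"])[0][:,0]
def blobs(mask,amin):
    cs=cv2.findContours(mask.astype(np.uint8),cv2.RETR_EXTERNAL,cv2.CHAIN_APPROX_NONE)[0]
    return [c for c in cs if cv2.contourArea(c)>amin]
def axis(P):  # mean line: centre, heading from +y
    v=cv2.fitLine(P.astype(np.float32),cv2.DIST_L2,0,.01,.01).ravel()
    d=v[:2]*np.sign(v[1]); return v[2:],np.arctan2(-d[0],d[1])
def bars(im,roi=(95,225,260,410),show=False):
    r0,r1,c0,c1=roi; hsv=cv2.cvtColor(im,cv2.COLOR_RGB2HSV); m=np.zeros(im.shape[:2],bool)
    h,s,v=[hsv[r0:r1,c0:c1,i] for i in range(3)]
    m[r0:r1,c0:c1]=((h<20)|(h>170))&(s>90)&(v<150)
    return m
def rect(P):
    (c,wh,a)=cv2.minAreaRect((P*1000).astype(np.float32)); b=cv2.boxPoints((c,wh,a))
    e=[b[1]-b[0],b[2]-b[1]]; e=max(e,key=np.linalg.norm); e=e*np.sign(e[1])
    return np.array(c),np.sort(wh),np.arctan2(-e[0],e[1])
E
python3 - <<'E'
from h import *
im=cv2.imread("pics/top0.png")[:,:,::-1].copy()
hsv=cv2.cvtColor(im,cv2.COLOR_RGB2HSV)
for q in((308,127),(361,191),(372,132),(335,158),(270,160),(330,175)): print(q,hsv[q[1],q[0]])
for c in blobs(bars(im),30):
    print(cv2.boundingRect(c),[np.round(x,3) for x in rect(ray("top",c,0.027))])
# line: dark low-sat pixels
m=np.zeros((400,640),bool); g=hsv[:,:,2]; m[140:172,270:400]=(g[140:172,270:400]<60)
for c in blobs(m,10):
    P=ray("top",c,0.012);print("line",cv2.boundingRect(c),rect(P),axis(P*1000))
cv2.imwrite("pics/crop0.png",cv2.resize(cv2.convertScaleAbs(im[95:225,255:465,::-1],alpha=1.6),None,fx=3.7,fy=3.7,interpolation=cv2.INTER_CUBIC))
E
```

```text
(308, 127) [ 12 153  55]
(361, 191) [ 13 144  46]
(372, 132) [ 13 120  72]
(335, 158) [ 0  0 53]
(270, 160) [18 67 88]
(330, 175) [150   3  93]
(265, 196, 92, 19) [array([425.004,  60.284]), array([ 15.358, 253.557]), np.float32(-0.186)]
(358, 190, 37, 29) [array([ 413.559, -136.157]), array([ 59.132, 117.7  ]), np.float32(0.574)]
(342, 185, 39, 14) [array([466.004, -79.583]), array([ 20.56 , 106.292]), np.float32(-0.176)]
(366, 125, 13, 16) [array([ 632.576, -113.449]), array([33.531, 43.393]), np.float32(1.552)]
(289, 119, 39, 16) [array([651.357,  66.319]), array([ 29.034, 108.227]), np.float32(-0.181)]
(354, 110, 50, 59) [array([ 642.928, -162.802]), array([101.288, 202.741]), np.float32(-0.977)]
line (278, 150, 115, 17) (array([564.46990967,  -8.62136841]), array([  4.01360893, 323.56549072]), np.float32(-0.14768937)) (array([564.38824 ,  -9.082685], dtype=float32), np.float32(-0.1478066))
line (366, 140, 12, 3) (array([ 612.0826416 , -112.73188782]), array([ 5.80861664, 30.99533463]), np.float32(-0.01106698)) (array([ 612.6109 , -112.71807], dtype=float32), np.float32(-0.010144904))
```

View pics/crop0.png

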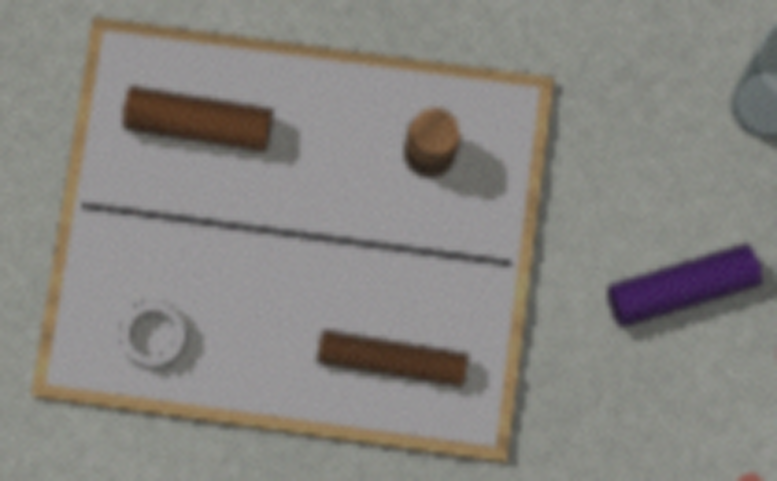

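The crop confirms the two brown bars. The thick one is upper left, at board coordinates of about (+75,+87) mm, and the thin one is lower right, at about (-87,-84). The purple one is a look-alike. With the tool y axis along the line, tool axes equal (-bx, +by, down). I'll go above a point beyond the thick bar.

```bash
cat >> h.py <<'E'
C=np.array([564.4,-8.9]); A=-0.148
def brd(p):
    q=np.array(p)[:2]-C; return np.array([q@[np.cos(A),np.sin(A)],q@[-np.sin(A),np.cos(A)]])
def st():
    s=observe(); x,y,z,w=s["eef_rot"]; p=s["eef_pos"]*1000 if hasattr(s["eef_pos"],"shape") else np.array(s["eef_pos"])*1000
    a=np.arctan2(-2*(x*y-z*w),1-2*(x*x+z*z))
    print("t",s["clock"],"bxy",brd(p).round(1),"z",round(p[2],1),"yaw-A",round(a-A,3),"tilt",round(2*(x*w-y*z),3),"F",np.round(s["ft_force"],1),"gap",round(s["finger_gap"],4))
E
python3 -m pendant '{"offset":[[-33,-23,0],[-33,-23,0],[-33,-23,0],[-33,-23,0],[-33,-23,0],[-33,-23,0],[-33,-23,0],[-33,-23,0],[-33,-23,0],[0,0,0]],"angular":[[0,0,-0.132],[0,0,-0.132],[0,0,0],[0,0,0],[0,0,0],[0,0,0],[0,0,0],[0,0,0],[0,0,0],[0,0,0]],"hand":[60,60,60,60,60,60,60,60,60,60]}'; python3 -c "from h import *; st()"
```

```text
clock: 1.35
eef_pos: [0.4727, 0.2429, 0.2044]
eef_rot: [0.076, 0.997, -0.001, -0.001]
ft_force: [-0.2, 0.9, -0.2]
finger_gap: 0.0564
t 1.35 bxy [-127.8  235.5] z 204.4 yaw-A -0.005 tilt 0.001 F [-0.2  0.9 -0.2] gap 0.0564
```

```bash
python3 -m pendant '{"offset":[[-35,-21,0],[-35,-21,0],[-35,-21,0],[-35,-21,0],[-35,-21,0],[-35,-21,0],[-36,-21,0],[0,0,40],[0,0,40],[0,0,0]],"angular":[[0,0,0],[0,0,0],[0,0,0],[0,0,0],[0,0,0],[0,0,0],[0,0,0],[0,0,0],[0,0,0],[0,0,0]],"hand":[60,60,60,60,60,60,60,60,60,60]}' >/dev/null
python3 - <<'E'
from h import *
st()
im=vision.capture("side"); cv2.imwrite("pics/s1.png",cv2.resize(im[120:290,180:400,::-1],None,fx=3.5,fy=3.5,interpolation=cv2.INTER_CUBIC))
E
```

```text
t 2.6 bxy [113.3  90.6] z 119.9 yaw-A 0.0 tilt -0.0 F [-0.3 -0.2  0.1] gap 0.0564
```

View pics/s1.png

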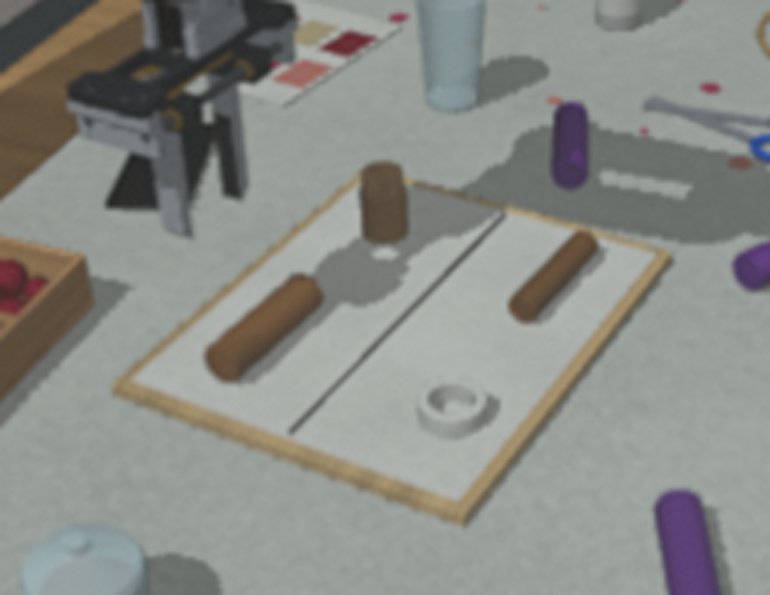

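The side view shows the fingers beyond the thick bar with a clear gap of about 13 mm. I'll descend and start a slow push.

```bash
python3 -m pendant '{"offset":[[0,-3,30],[0,0,30],[0,0,25],[0,0,13],[0,0,0],[4,0,0],[3,0,0],[3,0,0],[3,0,0],[3,0,0]],"angular":[[0,0,0],[0,0,0],[0,0,0],[0,0,0],[0,0,0],[0,0,0],[0,0,0],[0,0,0],[0,0,0],[0,0,0]],"hand":[60,60,60,60,60,60,60,60,60,60]}' >/dev/null; python3 -c "from h import *; st()"
python3 -m pendant '{"offset":[[3,0,0],[3,0,0],[3,0,0],[3,0,0],[3,0,0],[3,0,0],[3,0,0],[3,0,0],[3,0,0],[3,0,0]],"angular":[[0,0,0],[0,0,0],[0,0,0],[0,0,0],[0,0,0],[0,0,0],[0,0,0],[0,0,0],[0,0,0],[0,0,0]],"hand":[60,60,60,60,60,60,60,60,60,60]}' >/dev/null
python3 - <<'E'
from h import *
st()
im=vision.capture("side"); cv2.imwrite("pics/s2.png",cv2.resize(im[120:290,180:400,::-1],None,fx=3.5,fy=3.5,interpolation=cv2.INTER_CUBIC))
E
```

```text
t 3.9 bxy [100.5  87. ] z 27.6 yaw-A -0.001 tilt -0.0 F [ 0.1 -1.  -0.2] gap 0.0563
t 5.15 bxy [70.4 87.1] z 27.5 yaw-A -0.001 tilt -0.0 F [ 0.6  0.2 -0.4] gap 0.0562
```

View pics/s2.png

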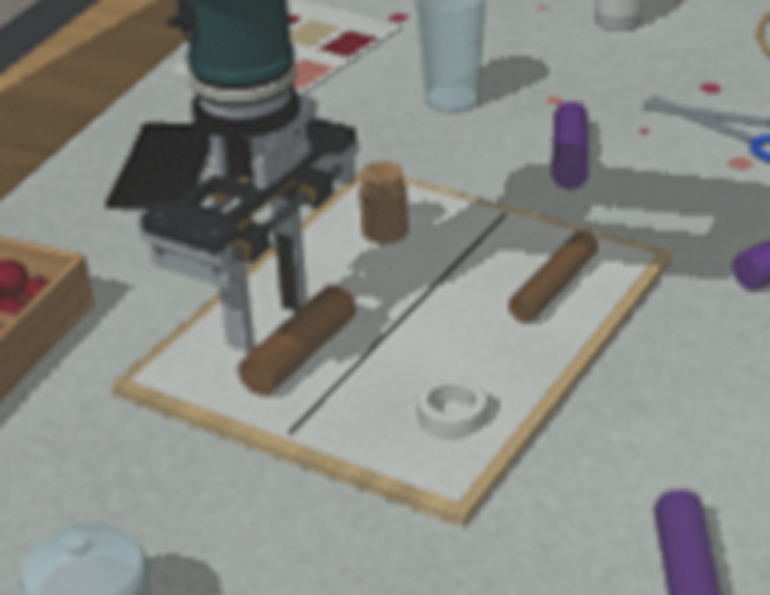

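The bar is rolling ahead of both fingertips with its heading kept. I'll continue to about 10 mm short of the line, then measure.

```bash
python3 -m pendant '{"offset":[[3,0,1],[3,0,1],[3,0,1],[3,0,1],[3,0,0],[3,0,0],[3,0,0],[3,0,0],[2,0,0],[2,0,0]],"angular":[[0,0,0],[0,0,0],[0,0,0],[0,0,0],[0,0,0],[0,0,0],[0,0,0],[0,0,0],[0,0,0],[0,0,0]],"hand":[60,60,60,60,60,60,60,60,60,60]}' >/dev/null
python3 -m pendant '{"offset":[[1,0,0],[0,0,0],[0,0,0],[0,0,0],[-15,0,0],[-30,0,-30],[0,0,-50],[-50,0,0],[-30,0,0],[0,0,0]],"angular":[[0,0,0],[0,0,0],[0,0,0],[0,0,0],[0,0,0],[0,0,0],[0,0,0],[0,0,0],[0,0,0],[0,0,0]],"hand":[60,60,60,60,60,60,60,60,60,60]}' >/dev/null
python3 - <<'E'
from h import *
st()
for n in("top","side"):
    im=vision.capture(n); cv2.imwrite(f"pics/{n}3.png",im[:,:,::-1])
    m=bars(im,(95,225,260,410) if n=="top" else (160,260,225,360))
    for c in blobs(m,60):
        P=ray(n,c,.029); r=rect(P); r2=rect(ray(n,c,.025)); print(n,cv2.boundingRect(c),"z29",brd(r[0]).round(1),r[1].round(1),round(r[2]-A,3),"z25",brd(r2[0]).round(1))
s=cv2.imread("pics/side3.png")[120:290,180:400]
cv2.imwrite("pics/s3.png",cv2.resize(s,None,fx=3.5,fy=3.5,interpolation=cv2.INTER_CUBIC))
E
```

```text
t 7.7 bxy [167.5  86.5] z 101.9 yaw-A -0.002 tilt -0.0 F [0.3 0.6 0.1] gap 0.0567
top (332, 209, 60, 10) z29 [-147.5  -93.8] [ 22.2 160.6] 0.122 z25 [-147.   -93.9]
top (342, 185, 39, 14) z29 [-87.5 -84.4] [ 20.1 106.1] -0.029 z25 [-86.8 -84.5]
top (365, 125, 14, 16) z29 [ 82.2 -91.6] [35.3 43.4] 1.329 z25 [ 83.3 -91.8]
side (258, 205, 31, 30) z29 [17.2 86. ] [ 30.9 132.7] 0.042 z25 [20.4 81.7]
side (326, 186, 24, 25) z29 [-88.3 -81.5] [ 20.5 132.1] -0.013 z25 [-85.8 -86.8]
side (284, 168, 10, 20) z29 [  92.2 -107.7] [ 23.9 108.1] 0.451 z25 [  95.7 -113.2]
```

View pics/s3.png

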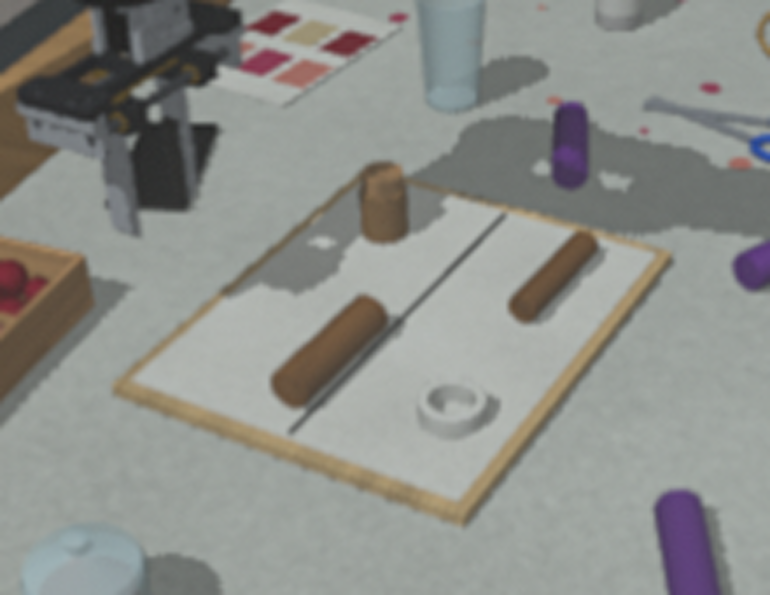

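The thick bar has stopped about 17 mm short of the line, touching the fingertips' last position, so it hardly rolls on. It lies parallel to the line. I'll push the rest of the way to TCP bx ≈ 26.

```bash
python3 -m pendant '{"offset":[[50,0,0],[50,0,0],[0,0,40],[0,0,28],[0,0,10],[6,0,0],[6,0,0],[6,0,0],[3,0,0],[0,0,0]],"angular":[[0,0,0],[0,0,0],[0,0,0],[0,0,0],[0,0,0],[0,0,0],[0,0,0],[0,0,0],[0,0,0],[0,0,0]],"hand":[60,60,60,60,60,60,60,60,60,60]}' >/dev/null; python3 -c "from h import *; st()"
```

```text
t 9.05 bxy [45.7 87.2] z 25.9 yaw-A -0.001 tilt -0.0 F [ 0.3  0.1 -0. ] gap 0.0565
```

```bash
python3 -m pendant '{"offset":[[2,0,0],[2,0,0],[2,0,0],[2,0,0],[2,0,0],[2,0,0],[2,0,0],[2,0,0],[2,0,0],[1,0,0]],"angular":[[0,0,0],[0,0,0],[0,0,0],[0,0,0],[0,0,0],[0,0,0],[0,0,0],[0,0,0],[0,0,0],[0,0,0]],"hand":[60,60,60,60,60,60,60,60,60,60]}' >/dev/null; python3 -c "from h import *; st()"
python3 -m pendant '{"offset":[[0,0,0],[0,0,0],[-8,0,0],[-15,0,-5],[0,0,-50],[0,0,-50],[40,-35,0],[40,-35,0],[40,-35,0],[40,-35,0]],"angular":[[0,0,0],[0,0,0],[0,0,0],[0,0,0],[0,0,0],[0,0,0],[0,0,0],[0,0,0],[0,0,0],[0,0,0]],"hand":[60,60,60,60,60,60,60,60,60,60]}' >/dev/null; python3 -c "from h import *; st()"
```

```text
t 10.3 bxy [26.5 87.1] z 25.5 yaw-A -0.001 tilt -0.0 F [-1.   0.1  0. ] gap 0.0565
t 11.55 bxy [-111.2  -53.9] z 130.8 yaw-A -0.0 tilt 0.001 F [-0.   0.1 -0.5] gap 0.0566
```

```bash
python3 -m pendant '{"offset":[[12,-31,0],[0,0,0]],"angular":[[0,0,0],[0,0,0]],"hand":[60,60]}' >/dev/null
cat > look.py <<'E'
from h import *
import sys
k=sys.argv[1]; st()
for n in("top","side"):
    im=vision.capture(n); cv2.imwrite(f"pics/{n}{k}.png",im[:,:,::-1])
    m=bars(im,(95,225,275,392) if n=="top" else (160,260,225,360))
    for c in blobs(m,60):
        P=ray(n,c,.029); r=rect(P); r2=rect(ray(n,c,.025)); print(n,cv2.boundingRect(c),"z29",brd(r[0]).round(1),r[1].round(1),round(r[2]-A,3),"z25",brd(r2[0]).round(1))
t=cv2.imread(f"pics/top{k}.png")[95:225,255:420]; s=cv2.imread(f"pics/side{k}.png")[150:280,210:375]
cv2.imwrite(f"pics/v{k}.png",cv2.resize(np.vstack([cv2.convertScaleAbs(t,alpha=1.6),s]),None,fx=2.3*1,fy=2.3,interpolation=cv2.INTER_CUBIC))
E
python3 look.py 4
```

```text
t 11.8 bxy [-122.5  -85.1] z 131.0 yaw-A -0.004 tilt 0.0 F [-0.1  0.9  0.2] gap 0.0563
top (284, 145, 39, 16) z29 [-0.7 88.7] [ 28.6 108.3] -0.019 z25 [ 0.2 89.1]
top (366, 125, 13, 16) z29 [ 82.3 -93.3] [33.5 43.3] 1.7 z25 [ 83.5 -93.4]
side (263, 207, 31, 30) z29 [ 2.3 86.5] [ 30.9 132.6] 0.013 z25 [ 5.3 82.2]
side (326, 186, 24, 25) z29 [-88.4 -81.5] [ 20.3 129.4] -0.013 z25 [-85.9 -86.8]
```

View pics/v4.png

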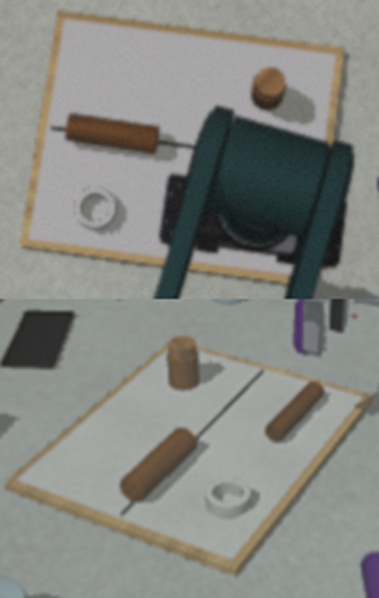

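The thick bar is now centred: bx is -0.7 from the top and +2.3 from the side, heading about -0.02 rad. The line shows at both ends of it. Next is the thin bar: descend behind it and push in +bx (tool -x).

```bash
python3 -m pendant '{"offset":[[0,0,40],[0,0,40],[0,0,20],[0,0,10],[0,0,0],[-4,0,0],[-3,0,0],[-3,0,0],[-3,0,0],[-3,0,0]],"angular":[[0,0,0],[0,0,0],[0,0,0],[0,0,0],[0,0,0],[0,0,0],[0,0,0],[0,0,0],[0,0,0],[0,0,0]],"hand":[60,60,60,60,60,60,60,60,60,60]}' >/dev/null; python3 -c "from h import *; st()"
python3 -m pendant '{"offset":[[-3,0,0],[-3,0,0],[-3,0,0],[-3,0,0],[-3,0,0],[-3,0,0],[-3,0,0],[-3,0,0],[-3,0,0],[-3,0,0]],"angular":[[0,0,0],[0,0,0],[0,0,0],[0,0,0],[0,0,0],[0,0,0],[0,0,0],[0,0,0],[0,0,0],[0,0,0]],"hand":[60,60,60,60,60,60,60,60,60,60]}' >/dev/null; python3 look.py 5
```

```text
t 13.15 bxy [-106.2  -83.8] z 20.6 yaw-A -0.001 tilt -0.0 F [ 0.1 -0.6  0.1] gap 0.0564
t 14.4 bxy [-76.3 -83.8] z 20.5 yaw-A -0.001 tilt -0.0 F [-0.3  0.4  0.5] gap 0.0564
top (284, 145, 39, 16) z29 [-0.7 88.7] [ 28.6 108.3] -0.018 z25 [ 0.2 89.1]
top (365, 125, 14, 16) z29 [ 83.6 -91.7] [35.  39.9] 1.248 z25 [ 84.8 -91.9]
side (263, 207, 32, 30) z29 [ 2.2 86.5] [ 31.  132.6] 0.012 z25 [ 5.3 82.2]
side (315, 194, 10, 13) z29 [-50.6 -48.1] [21.1 61.3] 0.219 z25 [-47.8 -53.2]
side (284, 167, 10, 21) z29 [  92. -111.] [ 27.7 114.4] 0.541 z25 [  95.5 -116.4]
```

```bash
python3 -m pendant '{"offset":[[-3,0,0],[-3,0,0],[-3,0,0],[-3,0,0],[-3,0,0],[-3,0,0],[-3,0,0],[-3,0,0],[-3,0,0],[-3,0,0]],"angular":[[0,0,0],[0,0,0],[0,0,0],[0,0,0],[0,0,0],[0,0,0],[0,0,0],[0,0,0],[0,0,0],[0,0,0]],"hand":[60,60,60,60,60,60,60,60,60,60]}' >/dev/null; python3 -c "from h import *; st()"
python3 -m pendant '{"offset":[[-3,0,0],[-3,0,0],[-3,0,0],[-3,0,0],[-2,0,0],[-2,0,0],[-2,0,0],[-2,0,0],[-2,0,0],[-1,0,0]],"angular":[[0,0,0],[0,0,0],[0,0,0],[0,0,0],[0,0,0],[0,0,0],[0,0,0],[0,0,0],[0,0,0],[0,0,0]],"hand":[60,60,60,60,60,60,60,60,60,60]}' >/dev/null; python3 -c "from h import *; st()"
python3 -m pendant '{"offset":[[0,0,0],[0,0,0],[8,0,0],[15,0,-5],[20,0,-40],[45,0,-30],[45,0,-30],[40,0,0],[40,0,0],[0,0,0]],"angular":[[0,0,0],[0,0,0],[0,0,0],[0,0,0],[0,0,0],[0,0,0],[0,0,0],[0,0,0],[0,0,0],[0,0,0]],"hand":[60,60,60,60,60,60,60,60,60,60]}' >/dev/null; python3 look.py 6
```

```text
t 15.75 bxy [-46.3 -83.8] z 20.5 yaw-A -0.001 tilt -0.0 F [ 0.3 -0.1  0.3] gap 0.0564
t 17.0 bxy [-23.3 -83.8] z 20.5 yaw-A -0.001 tilt -0.0 F [-0.4 -0.4 -0.4] gap 0.0561
t 18.25 bxy [-238.7  -83.5] z 125.5 yaw-A -0.001 tilt 0.001 F [-0.2  1.  -0.5] gap 0.0566
top (275, 201, 60, 11) z29 [-148.2   63.3] [  6.6 163.6] -0.003 z25 [-147.8   63.6]
top (347, 155, 38, 13) z29 [ -1.  -85.7] [ 20.3 105.3] -0.025 z25 [ -0.1 -85.8]
top (284, 145, 39, 16) z29 [-0.8 88.9] [ 28.8 107.8] -0.019 z25 [ 0.1 89.3]
top (365, 125, 14, 16) z29 [ 81.4 -91.4] [35.9 42.8] 0.933 z25 [ 82.5 -91.5]
side (263, 207, 31, 30) z29 [ 2.3 86. ] [ 30.8 131.4] 0.013 z25 [ 5.4 81.6]
side (299, 178, 24, 24) z29 [ -0.7 -82.6] [ 20.1 128.8] -0.005 z25 [  2.3 -87.9]
```

View pics/v6.png

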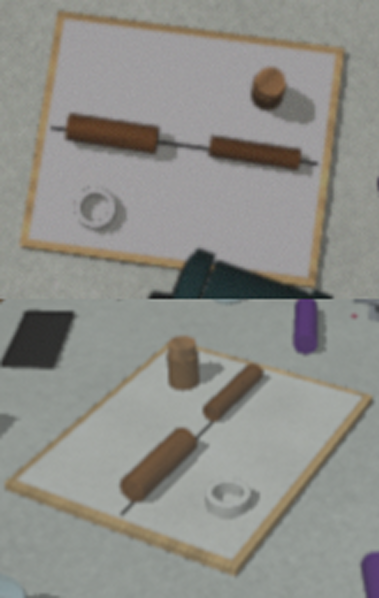

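Both views show the two bars lying on the line and centred over it, with the line coming out at their ends. The tape and tin haven't moved, and the robot is clear.

```bash
python3 -c "from cell import finish_job; print(finish_job())"
```

```text
the job is handed in; nothing more can be done
None
```

I rolled both bars onto the black line with slow pushes from the two fingertips, the gripper aligned with the line, and then handed the job in. It took about 18.4 s of the 54 s allowed.

| Bar | Half of board | Centre off the line, top view | Centre off the line, side view | Heading to the line, top view |
|---|---|---|---|---|
| Thick | left | -0.8 mm | about +2.3 mm | about -0.02 rad |
| Thin | right | about -0.1 mm | about +2.3 mm | about -0.025 rad |

- **Disagreement:** The side view puts both bars 2–3 mm further to +x than the top view. That is roughly what the 2 mm calibration allows.
- **At rest:** The thick bar was in the same place at each look from 11.8 s to the end. I looked at the thin bar only once after its push, about 1.3 s later, and did not check it again.
- **Other things:** The tape roll and pick tin look unmoved in the last pictures. I did not measure the jar, tumbler, scissors or pliers at the end, but the arm went near none of them at low height. Every wrist force reading was about 1 N or less.

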